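# Gauge the longest cheese bar

### The job

Check the long cheese bar on the sloping length gauge: pick the longest of the three bars off the cutting board, lay it flat on the gauge's bed, lengthwise between the two jaws, and let go of it. Then slide the moving jaw gently shut until the bar is held firmly, end to end, between both jaws, and leave it like that without crushing it. Leave the two shorter bars where they lie.

Things in the scene. Friction and masses are not known exactly. Their poses are not given: they have to be found in the camera images.
- long_bar: The longest bar of pale yellow cheese, a firm block 130 x 56 x 48 mm, about 0.36 kg. Origin: centre of its underside; x along its length, z up (48 mm high). It lies flat on the white cutting board; which of the three places it has varies.
- short_bar_a: A shorter bar of the same cheese, 95 x 56 x 48 mm, axes as for the long one. To be left alone.
- short_bar_b: The other short bar, 95 x 56 x 48 mm. To be left alone.
- board: White plastic cutting board 300 x 360 x 12 mm on the table, carrying the three bars. Origin: centre of its underside; its top is 12 mm higher.
- bed: Bed of the metal length gauge, sloping 30 degrees, low edge to the robot. Origin on its upper surface; x up the slope (away from the robot), y level, the measuring direction (to the robot's left), z square to the plate. Plate: x -45 to 125, y -115 to 160 mm. Ledge 12 mm high along the low side (x -37 to -29 mm): a bar against it has its middle at x about -1 mm.
- gauge: Upright base of the gauge on the table; the bed's origin is 55 mm above this one. In the bed's frame: a 12 mm guide rail along x = 68 mm (top at z 16 mm) and a grey readout housing at x 100 to 125, y -60 to 40 mm, 75 mm high along z, in the way of a gripper that comes straight down to lay a bar: tilt the tool square to the bed.
- anvil: Fixed jaw, steel, at the bed's right end; frame parallel to the bed's. Origin: on the bed, in the plane of its measuring face, which looks to +y. Face from x -28 to 40 mm, 50 mm high. It stands at y = -90 mm of the bed's frame.
- jaw_face (a point): Moving jaw, a steel plate 12 mm thick that rides along the bed's y; frame parallel to the bed's. This point: in the plane of its measuring face, which looks to -y, at bed level. Face from x -28 to 40 mm, 50 mm high.
- slide (a joint): Travel of the moving jaw = the gap between the two measuring faces, in m (0 to 0.19; starts open at 0.168 to 0.19). It stays where it is left; moving it takes about 3 N.
- jaw_grip (a point): Point at which to grip the moving jaw's handle: a black round post, 22 mm diameter, square to the bed, standing behind (to +y of) the jaw plate; its axis is 32 mm behind the measuring face. The post is free from 40 to 102 mm above the bed; this point is 83 mm above it. Frame parallel to the bed's.
There are look-alikes about, which are no part of the job. Leave any blue or turquoise look-alike of the long_bar alone.

How it is judged:
On the way, in this order (a step that is already met when the one before it is completed fails the run):
1. the long bar lies flat on the gauge's bed between the open jaws, let go (z of long_bar in the frame of bed between -0.004 and 0.006 m and angle between the z axis of long_bar and the z axis of bed, either way round below 0.1 rad and x of long_bar in the frame of bed between -0.012 and 0.025 m and angle between the x axis of long_bar and the y axis of bed, either way round below 0.3 rad and contact force between the fingers and long_bar below 0.05 N and value of joint slide above 0.135 m and y of long_bar in the frame of bed between -0.03 and 0.045 m), for 0.2 s.
2. both jaws press on the bar's ends, each with more than 2 N (contact force between each of slide, anvil and long_bar above 2 N), for 0.02 s.
At the end, for the whole second after the job is handed in: The long bar rests flat on the bed (0.1 rad, 6 mm), lengthwise (0.1 rad), its middle 12 mm down to 25 mm up the slope from the bed's origin and within 4 mm of touching the fixed jaw; the jaws are shut on it: gap 126 to 134 mm. Short bars are where they lay (z of long_bar in the frame of bed between -0.004 and 0.006 m and angle between the z axis of long_bar and the z axis of bed, either way round below 0.1 rad and x of long_bar in the frame of bed between -0.012 and 0.025 m and angle between the x axis of long_bar and the y axis of bed, either way round below 0.1 rad and linear speed of long_bar below 0.01 m/s and value of joint slide between 0.126 and 0.134 m and y of long_bar in the frame of anvil between 0.061 and 0.069 m).
It fails at once if the bar is squeezed between the jaws with more than 40 N (contact force between any of slide, anvil and long_bar above 40 N).
It fails at once if a shorter bar is moved more than 30 mm (distance of any of short_bar_a, short_bar_b from where it was at the start of the episode above 0.03 m).
It also fails if it takes over 53 s, if anything falls off the work surface, if the arm or the gripper's body presses on something with over 40 N, if the wrist force passes 120 N, or if a joint passes its speed limit or range.

### The arm

A 6-joint arm with a two-finger parallel gripper is mounted at the origin on the work surface. World frame = base frame: x ahead of the robot, y to its left, z up, the work surface at z = 0. Lengths are in m, angles in rad, forces in N, time in s.
With the tool pointing down it reaches from about 0.35 to 0.975 m from the base axis. Payload 17.4 kg.
Tool frame: the origin (TCP) lies between the finger pads; the fingertips stand 17 mm ahead of it and the grasp point (between the pads) lies 2 mm behind it; z points along the fingers, y is the line along which they close (so a half turn about z gives the same grasp; the last joint's range is limited). The gripper opens to 85 mm and grips with 20 to 120 N. Pads are 22 mm wide; open, the fingers measure 114 mm over their backs; the gripper's body (76 mm by 85 mm) begins 54 mm behind the grasp point. The pads swing forward as they close: fully open they stand 13 mm farther back than shut.
Start: joints at [1.137, 0.116, 1.442, -0, 1.584, -0.038], TCP at [0.26, 0.623, 0.248] pointing down, gripper open.
Joint ranges: [-2.83, 2.83], [-0.83, 2.19], [0.07, 2.5], [-1.14, 4.28], [0.01, 3], [-2.97, 2.97]. Speed limits (rad/s): [1.89, 1.89, 2.22, 3.14, 3.14, 3.14].

### API

Orientations are given as a unit quaternion [x, y, z, w].
In Python, from plant import robot gives the robot as it stands.
- The arm moves only by the tool carry_out, never from a script. Its argument "rows" is a list of rows, each an object of numbers: "ax", "ay", "az": the turn, a rotation vector about the tool's x, y, z in degrees; "tx", "ty", "tz": the shift along the tool's x, y, z in m; "claw": the closure, from 0 (fully open) to 1 (shut). In form: [{"ax": .., "ay": .., "az": .., "tx": .., "ty": .., "tz": .., "claw": ..}, ...]. A call has 1 to 20 rows; each row shifts and turns the commanded pose from where the row before left it, along the tool's axes as they then stand; what a row does not reach is not made up. A row lasts 1/8 s, in which the tool goes at most 62.5 mm and 10.7 degrees, less where a joint would pass 70% of its speed; a pose out of reach is approached as far as the arm can. A call is refused whole if a number of a shift passes 0.0625 or a number of a turn 10.7, either way. A call with a gripper value outside its range is refused whole. The fingers move at their own pace and stop on an object; "squeeze" is the grip in N (left out, the last holds). Time passes only in rows, so rows that do not move let the fingers close. It gives the time, the measured TCP pose, the force, the opening and the grip force at its end, in the units of the state.
- robot.get_state(): the state, without advancing time (a new reading comes with each control period).
- robot.read_camera(name): name is "scene" or "side" or "wrist"; returns a dict with "img" (400x640x3 uint8, blue, green, red), "z_map" (400x640 float32, m along the optical axis (not along the pixel's ray), 0 where there is no reading), "fx", "fy", "cx", "cy" (pixels), "cam_to_world" (4x4, takes a point from camera to world coordinates). Camera axes: x right, y up, looking along -z (the intrinsics and any distortion apply to the point x, -y, -z); pixel columns grow to the right and rows downward; lengths in m; the calibration is good to about 2 mm. A picture is of the moment at which its call begins.
- robot.hand_in(): hands the job in; it is judged then, once.
Trained networks look in the newest picture that a camera, given by its name, has taken for a name from the list of things; names that differ only in an ending like _2 or _b are one class to them, and where a whole thing is asked for, a point or a joint stands for the part that bears it (a point fixed in the world has none). Each returns a list of dicts, best first, with "confidence" (0 to 1); they miss things now and then, are a little off and sometimes report something else, mostly with a low value. They report only what shows in the picture. A call takes as long as a camera call. They do not tell look-alikes from the thing itself.
- robot.boxes_of(camera, name): "position" ([column, row] in pixels, amid what is visible of it).
- robot.cut_out(camera, name): "mask" (400x640 bool, what is visible of it) and "position" ([column, row] in pixels, amid what is visible of it).
- robot.landmark_of(camera, name): "position" ([column, row] in pixels: a listed point, or the origin of a listed thing).
The state is a dict: "clock": time; "q": joint angles; "joint_velocities": joint speeds; "tau": joint torques, N m; "tcp_pos": TCP position; "tcp_rot": TCP orientation; "contact_force": force on the tool from outside, world axes, zero at the start; "torque": the same for the moment, N m; "width": opening from 0.0 (shut) to 1.0 (fully open); "gripper_force": force on a finger pad.
Only numpy, scipy, OpenCV 4.12 (cv2) and the standard library are available. Lean on these libraries where they do the work, as an engineer would, in place of code of your own. Each camera call takes 0.05 s, during which the arm holds its last target. There are 200 camera calls.

## Working session

There is one attempt and no reset: what is moved stays moved. The work goes in short steps, Python scripts to look and compute and a tool call to move; the robot and the scene stay as the last step left them, time stands still between calls to the robot, and variables do not carry over. Pictures are saved under pics/ and viewed, at most 10 in all, crops included, and the job is handed in when it is done.

Besides the shell and the picture viewer there is one more tool, called as name(argument=value, ...) on one line, values as JSON. carry_out: Moves the arm, as the interface text tells. Its arguments: {"type":"object","properties":{"rows":{"type":"array"},"squeeze":{"type":"number"}},"required":["rows"]}

```bash
ls; mkdir -p pics
cat > h.py <<'E'
import numpy as np, cv2
from plant import robot
from scipy.spatial.transform import Rotation as R
def cloud(c):
    z=c["z_map"]; v,u=np.mgrid[0:400,0:640]
    p=np.stack([(u-c["cx"])/c["fx"]*z,-(v-c["cy"])/c["fy"]*z,-z,np.ones_like(z)],-1)
    return (p@np.array(c["cam_to_world"]).T)[...,:3]
E
python3 - <<'E'
from h import *
ims=[]
for n in ["scene","side"]:
    c=robot.read_camera(n); P=cloud(c); ims.append(c["img"]); np.savez(n+".npz",P=P,z=c["z_map"],img=c["img"])
    print(n,c.get("dist"),c.keys())
    for k in ["long_bar","short_bar_a","bed","anvil","slide","board"]:
        for d in robot.cut_out(n,k):
            m=d["mask"]&(c["z_map"]>0); q=P[m]
            print(k,round(d["confidence"],2),np.round(d["position"]),m.sum(),np.median(q,0).round(3) if len(q) else "")
    for k in ["jaw_face","jaw_grip","bed","anvil","gauge"]:
        for d in robot.landmark_of(n,k):
            u,v=np.round(d["position"]).astype(int); print("LM",k,round(d["confidence"],2),u,v,P[min(max(v,0),399),min(max(u,0),639)].round(3))
cv2.imwrite("pics/a.png",ims[0]);cv2.imwrite("pics/b.png",ims[1])
print(robot.get_state())
E
```

```text
pics
scene None dict_keys(['img', 'z_map', 'fx', 'fy', 'cx', 'cy', 'cam_to_world'])
long_bar 0.97 [410. 243.] 1259 [0.652 0.277 0.058]
long_bar 0.75 [412. 160.] 786 [0.31  0.479 0.043]
long_bar 0.66 [356. 166.] 821 [0.291 0.292 0.044]
long_bar 0.65 [333. 239.] 1002 [0.567 0.096 0.057]
long_bar 0.61 [152. 264.] 315 [ 0.535 -0.342  0.09 ]
short_bar_a 0.92 [333. 237.] 950 [0.569 0.096 0.058]
short_bar_a 0.92 [381. 201.] 804 [0.486 0.274 0.057]
bed 0.6 [202. 265.] 4749 [ 0.612 -0.236  0.113]
bed 0.42 [334. 237.] 945 [0.57  0.097 0.058]
anvil 0.52 [362. 244.] 8019 [0.596 0.183 0.012]
anvil 0.51 [153. 262.] 310 [ 0.535 -0.342  0.09 ]
slide 0.76 [243. 246.] 844 [ 0.554 -0.133  0.105]
slide 0.64 [199. 263.] 4818 [ 0.612 -0.236  0.113]
board 0.91 [363. 246.] 7765 [0.596 0.181 0.012]
LM jaw_face 0.89 233 257 [ 0.599 -0.166  0.113]
LM jaw_grip 0.75 237 223 [ 0.508 -0.134  0.128]
LM bed 0.79 196 263 [ 0.624 -0.247  0.152]
LM anvil 0.6 158 270 [ 0.539 -0.338  0.068]
side None dict_keys(['img', 'z_map', 'fx', 'fy', 'cx', 'cy', 'cam_to_world'])
long_bar 0.64 [334. 146.] 915 [0.628 0.271 0.059]
long
[... 833 characters left out ...]
': array([ 1.13717765e+00,  1.16014964e-01,  1.44163122e+00,  2.99266234e-05,
        1.58403053e+00, -3.78058525e-02]), 'joint_velocities': array([ 5.49734023e-04,  1.01427917e-03, -1.84772038e-05, -1.67769711e-03,
       -4.22468346e-04, -1.94443109e-03]), 'tau': array([ 2.17823726e-03, -7.31753397e+01, -6.32653499e+01, -2.11319048e-05,
        7.75662465e-04, -4.93190930e-05]), 'tcp_pos': array([0.26025137, 0.6227991 , 0.24827365]), 'tcp_rot': array([ 1.96616849e-01,  9.80480399e-01, -3.73694089e-05, -2.43627709e-05]), 'contact_force': array([-0.46214376,  0.29692102,  0.44278279]), 'torque': array([-0.01969177,  0.00533929, -0.02248249]), 'gripper_force': 0.0, 'width': 1.002163474303271}
```

View pics/a.png

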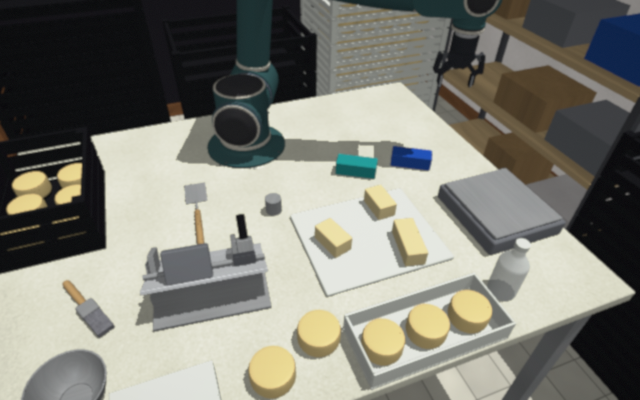

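View pics/b.png

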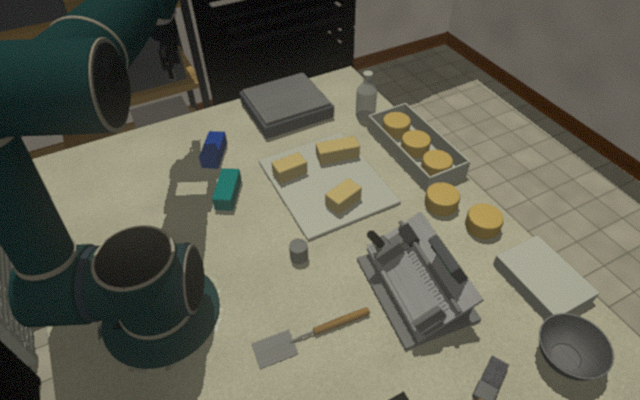

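Scene picture: the candidates are the three yellow bars at (410,243), (333,237) and (381,201), plus turquoise (356,166) and blue (412,160), which are look-alikes to leave alone. The bar at (410,243), also at side (336,150), looks longest. I'll measure all three, fit the gauge and make a close crop.

Run:
```python
from h import *
D={n:np.load(n+".npz") for n in ["scene","side"]}
# bar tops
for c in [(.65,.275),(.568,.096),(.486,.272)]:
    for names in (["scene"],["side"]):
        q=np.concatenate([D[n]["P"][D[n]["z"]>0] for n in names])
        t=q[(np.hypot(q[:,0]-c[0],q[:,1]-c[1])<.1)&(q[:,2]>.053)&(q[:,2]<.072)]
        r=cv2.minAreaRect((t[:,:2]*1000).astype(np.float32)); print(names,len(t),np.round(r[0]),np.round(r[1]),round(r[2],1),np.median(t[:,2]).round(4))
# bed plane
for n in D:
    P=D[n]["P"];z=D[n]["z"];q=P[(z>0)]
    q=q[(q[:,0]>.45)&(q[:,0]<.72)&(q[:,1]>-.4)&(q[:,1]<-.08)&(q[:,2]>.025)&(q[:,2]<.3)]
    rng=np.random.default_rng(0);best=0
    for _ in range(3000):
        a,b,c=q[rng.choice(len(q),3)]
        nn=np.cross(b-a,c-a);l=np.linalg.norm(nn)
        if l<1e-4: continue
        nn/=l; nn*=np.sign(nn[2])
        if abs(np.degrees(np.arccos(nn[2]))-30)>4: continue
        m=abs((q-a)@nn)<.002
        if m.sum()>best: best=m.sum();M=m
    s=q[M];ctr=s.mean(0);nn=np.linalg.svd(s-ctr)[2][2];nn*=np.sign(nn[2])
    print(n,len(q),best,"n",nn.round(4),"tilt",np.degrees(np.arccos(nn[2])),"yaw of -n",np.degrees(np.arctan2(-nn[1],-nn[0])),"ctr",ctr.round(4),"d",(nn@ctr).round(4))
img=D["scene"]["img"][140:340,120:460]; cv2.imwrite("pics/c.png",cv2.resize(img,None,fx=2.3,fy=2.3,interpolation=cv2.INTER_CUBIC))
img=D["side"]["img"][210:360,340:500]; cv2.imwrite("pics/d.png",cv2.resize(img,None,fx=4,fy=4,interpolation=cv2.INTER_CUBIC))
```

```text
['scene'] 817 [638. 285.] [ 57. 132.] 77.7 0.0594
['side'] 550 [636. 287.] [ 66. 129.] 78.1 0.0613
['scene'] 586 [555. 102.] [97. 57.] 15.2 0.0594
['side'] 531 [554. 103.] [96. 59.] 17.6 0.0608
['scene'] 505 [503. 283.] [165.  58.] 2.5 0.0595
['side'] 505 [503. 285.] [164.  61.] 3.1 0.061
scene 6995 1118 n [-0.4935  0.0554  0.868 ] tilt 29.772775159182366 yaw of -n -6.401001820376308 ctr [ 0.6071 -0.2179  0.0938] d -0.2302
side 8088 3275 n [-0.4971  0.056   0.8659] tilt 30.013419006316727 yaw of -n -6.423764563163616 ctr [ 0.5731 -0.2467  0.0776] d -0.2314
```

View pics/c.png

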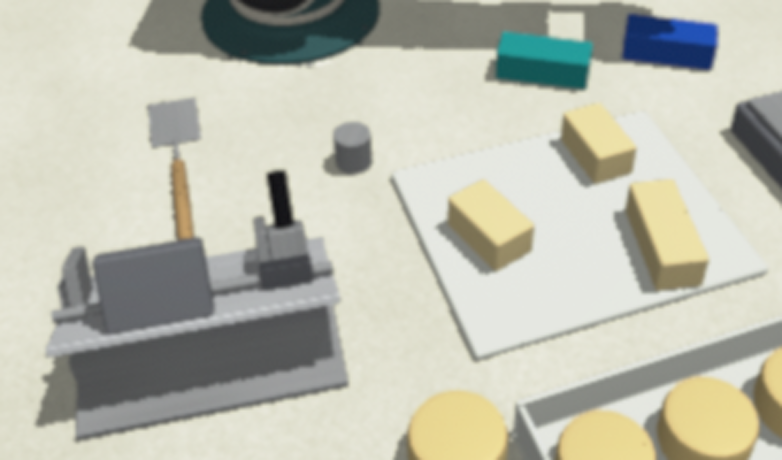

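View pics/d.png

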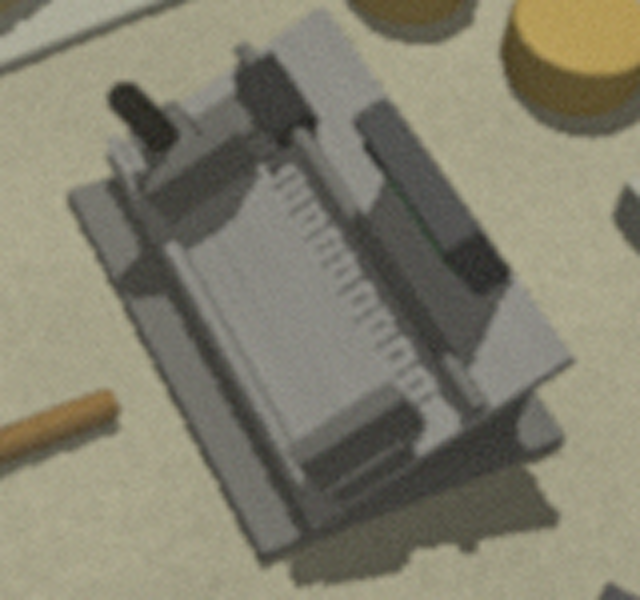

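Scene crop: the bar at crop (668,232) is clearly the longest, measuring 132x57 mm. The other two yellow bars are short. Side crop: the anvil is at the bottom right (crop 360,430), and the moving jaw with its black post is at the top left (crop 145,115). Next I'll fix the bed frame.

```bash
cat >> h.py <<'E'
def bedR(yaw): return (R.from_euler('z',yaw,degrees=True)*R.from_euler('y',-30,degrees=True)).as_matrix()
E
python3 - <<'E'
from h import *
D={n:np.load(n+".npz") for n in ["scene","side"]}
B=bedR(-6.41); n=B[:,2]; print(B.round(3))
for nm,dd in (("scene",-.2302),("side",-.2314)):
    z=D[nm]["z"];q=D[nm]["P"][z>0]
    # nominal origin: z=.055 on plane, y_bed arbitrary through (.., -.25)
    # solve o: n.o=dd, o_z=.055, B[:,1].o = B[:,1].(0.54,-0.25,.055)
    o=np.linalg.solve(np.array([n,[0,0,1],B[:,1]]),[dd,.055,B[:,1]@[.54,-.25,.055]])
    l=(q-o)@B*1000
    print(nm,"o",o.round(4))
    f=lambda a,b:np.percentile(a,[1,3,50,97,99]).round(1) if len(a)>5 else b
    pl=l[(abs(l[:,2])<3)&(abs(l[:,0])<150)&(abs(l[:,1])<190)]
    print("plate x",f(pl[:,0],0),"y at x 75-120",f(pl[(pl[:,0]>75)&(pl[:,0]<120),1],0),"y all",f(pl[:,1],0))
    r=l[(l[:,2]>13)&(l[:,2]<18)&(l[:,0]>50)&(l[:,0]<85)&(abs(l[:,1])<150)]; print("rail x",f(r[:,0],0), "z",f(r[:,2],0))
    h=l[(l[:,2]>60)&(l[:,2]<80)&(l[:,0]>90)&(l[:,0]<140)&(abs(l[:,1])<150)]; print("housing x",f(h[:,0],0),"y",f(h[:,1],0),"z",f(h[:,2],0))
    g=l[(l[:,2]>9)&(l[:,2]<15)&(l[:,0]>-60)&(l[:,0]<-20)&(l[:,1]>-60)&(l[:,1]<40)]; print("ledge x",f(g[:,0],0),"z",f(g[:,2],0))
    for lo,hi,t in((-160,-60,"anvil"),(20,160,"jaw")):
        m=l[(l[:,2]>22)&(l[:,2]<47)&(l[:,0]>-27)&(l[:,0]<38)&(l[:,1]>lo)&(l[:,1]<hi)]
        hh,e=np.histogram(m[:,1],np.arange(lo,hi,4)); print(t,dict((int(a),int(b)) for a,b in zip(e,hh) if b))
    for zz in (60,75,90):
        m=l[(abs(l[:,2]-zz)<8)&(abs(l[:,0])<60)&(l[:,1]>20)&(l[:,1]<180)]; print("post",zz,len(m),f(m[:,0],0),f(m[:,1],0))
    m=l[(l[:,2]>95)&(l[:,2]<115)&(abs(l[:,0])<60)&(l[:,1]>20)&(l[:,1]<180)]; print("posttop",len(m),f(m[:,0],0),f(m[:,1],0),f(m[:,2],0))
E
```

```text
[[ 0.861  0.112 -0.497]
 [-0.097  0.994  0.056]
 [ 0.5    0.     0.866]]
scene o [ 0.5312 -0.249   0.055 ]
plate x [-117.6 -114.8   85.   129.   130.6] y at x 75-120 [-110.7 -107.5   74.4  155.5  158.9] y all [-181.1 -161.    56.9  161.3  180.8]
rail x [69.5 70.1 75.5 85.  85. ] z [13.1 13.1 13.8 17.3 17.5]
housing x [107.  109.3 127.  131.  131.8] y [-55.8 -53.4  -7.4  39.4  41.7] z [60.3 60.7 69.2 73.4 73.6]
ledge x 0 z 0
anvil {-116: 2, -112: 8, -108: 5, -100: 2, -92: 15, -88: 40}
jaw {88: 2, 92: 1, 96: 2, 100: 17, 104: 19, 108: 18, 112: 18, 116: 17, 120: 18, 124: 19, 128: 18, 132: 17, 136: 16, 140: 5}
post 60 57 [ 3.9  6.  11.6 15.9 16.2] [110.8 111.3 121.3 130.9 131.4]
post 75 56 [ 4.9  5.6 12.  15.9 16.5] [110.8 111.2 121.8 131.3 131.8]
post 90 60 [ 4.1  4.5 12.  16.5 17. ] [110.7 111.2 120.9 131.6 132.1]
posttop 28 [-3.2 -3.2  9.9 14.  14.4] [111.4 111.6 121.2 130.6 130.8] [ 95.7  95.8  98.7 100.1 100.3]
side o [ 0.5336 -0.2493  0.055 ]
plate x [-115.7 -112.6   33.6  119.7  124.3] y at x 75-120 [-110.5 -107.8   -8.3  154.4  160.4] y all [-172.5 -130.4   -2.4  154.8  161.9]
rail x [51.  53.  69.4 74.9 81.4] z [13.1 13.2 15.4 17.8 17.9]
housing x [100.3 101.1 113.8 125.8 126.5] y [-57.1 -56.3 -12.8  37.6  39.8] z [61.5 63.9 74.4 77.8 78.6]
ledge x [-35.6 -35.5 -31.2 -27.6 -27.5] z [ 9.1  9.5 12.  14.9 14.9]
anvil {-116: 5, -112: 50, -108: 42, -104: 120, -100: 41, -96: 4, -92: 3, -88: 3}
jaw {84: 1, 88: 126, 92: 20, 96: 2, 100: 4, 104: 7, 108: 20, 112: 21, 116: 13, 120: 10, 124: 8, 128: 11, 132: 7, 136: 9, 140: 2}
post 60 48 [-17.6 -15.6   5.4  32.5  36.4] [ 89.9  91.2 113.2 120.8 121.8]
post 75 33 [-7.2 -7.   3.5 12.3 12.6] [109.8 110.7 114.1 120.2 121.2]
post 90 35 [-7.2 -7.   5.2 12.5 12.7] [110.4 110.5 113.7 119.7 120.5]
posttop 69 [-7.5 -7.   2.6 11.6 12.1] [110.8 111.8 120.1 130.8 131.1] [ 95.5  96.7 101.  104.9 105.3]
```

```bash
cat >> h.py <<'E'
O=np.array([.533,-.248,.055]); BR=bedR(-6.41)
TB=np.stack([BR[:,1],BR[:,0],-BR[:,2]],1)   # tool square to bed
def down(yaw_y): 
    y=np.array([np.cos(np.radians(yaw_y)),np.sin(np.radians(yaw_y)),0]); z=np.array([0,0,-1.]); return np.stack([np.cross(y,z),y,z],1)
def delta(p,Rt,s=None):
    s=s or robot.get_state(); Rc=R.from_quat(s["tcp_rot"]).as_matrix()
    print("turn(tool,deg)",np.degrees(R.from_matrix(Rc.T@Rt).as_rotvec()).round(2),"shift after turn(tool,mm)",(Rt.T@(np.array(p)-s["tcp_pos"])*1000).round(1),"shift w/o turn",(Rc.T@(np.array(p)-s["tcp_pos"])*1000).round(1))
E
python3 - <<'E'
from h import *
delta([.637,.286,.16],down(77.8))
E
```

```text
turn(tool,deg) [ -0.    -0.   -10.48] shift after turn(tool,mm) [-439.4 -249.6   88.3] shift w/o turn [-477.5 -165.5   88.3]
```

carry_out(rows=[{"az":-10.5,"claw":0},{"tx":-0.044,"ty":-0.025,"tz":0.009,"claw":0},{"tx":-0.044,"ty":-0.025,"tz":0.009,"claw":0},{"tx":-0.044,"ty":-0.025,"tz":0.009,"claw":0},{"tx":-0.044,"ty":-0.025,"tz":0.009,"claw":0},{"tx":-0.044,"ty":-0.025,"tz":0.009,"claw":0},{"tx":-0.044,"ty":-0.025,"tz":0.009,"claw":0},{"tx":-0.044,"ty":-0.025,"tz":0.009,"claw":0},{"tx":-0.044,"ty":-0.025,"tz":0.009,"claw":0},{"tx":-0.044,"ty":-0.025,"tz":0.009,"claw":0},{"tx":-0.044,"ty":-0.025,"tz":0.007,"claw":0},{"claw":0}])

```text
$.rows[0]: bad value
```

Run:
```python
from h import *
delta([.637,.286,.048],down(77.8))
c=robot.read_camera("wrist"); P=cloud(c)
q=P[c["z_map"]>0]; t=q[(np.hypot(q[:,0]-.637,q[:,1]-.286)<.085)&(q[:,2]>.05)&(q[:,2]<.07)]
r=cv2.minAreaRect((t[:,:2]*1000).astype(np.float32)); print(len(t),r,np.median(t[:,2]))
cv2.imwrite("pics/w1.png",c["img"])
```

```text
turn(tool,deg) [ -0.    -0.   -10.48] shift after turn(tool,mm) [-439.4 -249.6  200.3] shift w/o turn [-477.5 -165.5  200.3]
0 ((0.0, 0.0), (0.0, 0.0), 0.0) nan
  return _methods._mean(a, axis=axis, dtype=dtype,
  ret = ret.dtype.type(ret / rcount)
```

View pics/w1.png

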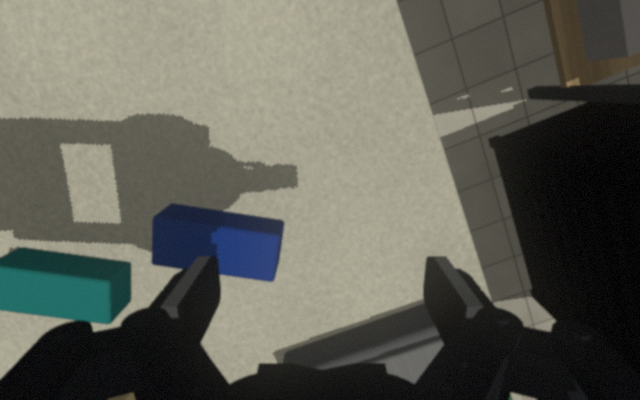

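The call was refused because a row needs every field. The wrist picture only shows the start place: the blue and turquoise look-alikes at (218,243) and (60,290). Sending it again with all fields.

carry_out(rows=[{"ax":0,"ay":0,"az":-10.5,"tx":0,"ty":0,"tz":0,"claw":0},{"ax":0,"ay":0,"az":0,"tx":-0.044,"ty":-0.025,"tz":0.009,"claw":0},{"ax":0,"ay":0,"az":0,"tx":-0.044,"ty":-0.025,"tz":0.009,"claw":0},{"ax":0,"ay":0,"az":0,"tx":-0.044,"ty":-0.025,"tz":0.009,"claw":0},{"ax":0,"ay":0,"az":0,"tx":-0.044,"ty":-0.025,"tz":0.009,"claw":0},{"ax":0,"ay":0,"az":0,"tx":-0.044,"ty":-0.025,"tz":0.009,"claw":0},{"ax":0,"ay":0,"az":0,"tx":-0.044,"ty":-0.025,"tz":0.009,"claw":0},{"ax":0,"ay":0,"az":0,"tx":-0.044,"ty":-0.025,"tz":0.009,"claw":0},{"ax":0,"ay":0,"az":0,"tx":-0.044,"ty":-0.025,"tz":0.009,"claw":0},{"ax":0,"ay":0,"az":0,"tx":-0.044,"ty":-0.025,"tz":0.009,"claw":0},{"ax":0,"ay":0,"az":0,"tx":-0.044,"ty":-0.025,"tz":0.007,"claw":0},{"ax":0,"ay":0,"az":0,"tx":0,"ty":0,"tz":0,"claw":0}])

```text
clock: 2.75
tcp_pos: [0.6393, 0.2831, 0.1591]
tcp_rot: [0.108, 0.994, -0.0, -0.0]
contact_force: [-0.9, 1.2, -0.7]
width: 0.997
gripper_force: 0.0
```

Run:
```python
from h import *
delta([.637,.286,.048],down(77.8))
c=robot.read_camera("wrist"); P=cloud(c)
q=P[c["z_map"]>0]; t=q[(np.hypot(q[:,0]-.637,q[:,1]-.286)<.085)&(q[:,2]>.053)&(q[:,2]<.068)]
r=cv2.minAreaRect((t[:,:2]*1000).astype(np.float32)); print(len(t),r,np.median(t[:,2]))
cv2.imwrite("pics/w2.png",c["img"])
```

```text
turn(tool,deg) [-0.06 -0.05 -0.16] shift after turn(tool,mm) [  2.9   2.4 111.1] shift w/o turn [  2.8   2.5 111.1]
14970 ((633.6287231445312, 287.40496826171875), (56.12612533569336, 129.4320831298828), 77.84857177734375) 0.05948380865827617
```

View pics/w2.png

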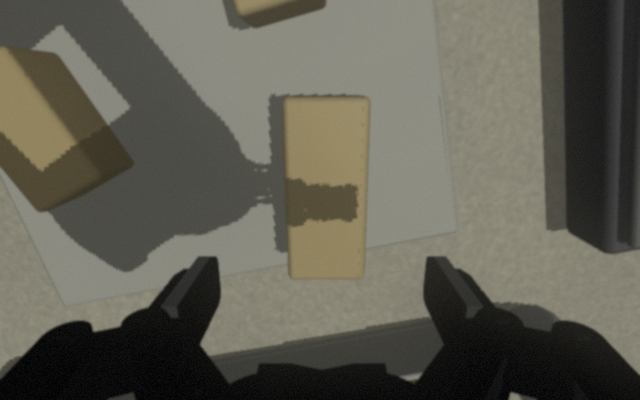

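The wrist picture shows the whole yellow bar at (327,188) between the fingers. It measures 129x56 mm at yaw -12°, so it is the long one. Going down to grip it.

carry_out(rows=[{"ax":0,"ay":0,"az":0,"tx":0.005,"ty":0.003,"tz":0.03,"claw":0},{"ax":0,"ay":0,"az":0,"tx":0,"ty":0,"tz":0.03,"claw":0},{"ax":0,"ay":0,"az":0,"tx":0,"ty":0,"tz":0.03,"claw":0},{"ax":0,"ay":0,"az":0,"tx":0,"ty":0,"tz":0.021,"claw":0},{"ax":0,"ay":0,"az":0,"tx":0,"ty":0,"tz":0,"claw":0},{"ax":0,"ay":0,"az":0,"tx":0,"ty":0,"tz":0,"claw":1},{"ax":0,"ay":0,"az":0,"tx":0,"ty":0,"tz":0,"claw":1},{"ax":0,"ay":0,"az":0,"tx":0,"ty":0,"tz":0,"claw":1},{"ax":0,"ay":0,"az":0,"tx":0,"ty":0,"tz":0,"claw":1},{"ax":0,"ay":0,"az":0,"tx":0,"ty":0,"tz":0,"claw":1},{"ax":0,"ay":0,"az":0,"tx":0,"ty":0,"tz":0,"claw":1}], squeeze=35)

```text
clock: 4.18
tcp_pos: [0.634, 0.2898, 0.0511]
tcp_rot: [0.106, 0.994, 0.0, 0.001]
contact_force: [-1.8, -1.6, 5.9]
width: 0.646
gripper_force: 39.0
```

Run:
```python
from h import *
s=robot.get_state(); s["tcp_pos"]=s["tcp_pos"]+[0,0,.2]
print(s["tcp_pos"])
g=O+BR@[-.001+.004,-.018,.036+.12]
print(g); delta(g,TB,s); delta([g[0],g[1],s["tcp_pos"][2]],down(-6.4),s);
```

```text
[0.63399175 0.28977942 0.25109358]
[ 0.45605989 -0.25746942  0.19159996]
turn(tool,deg) [-24.22 -21.97  82.15] shift after turn(tool,mm) [-563.7 -130.    -6.3] shift w/o turn [  58.6 -572.5   58.8]
turn(tool,deg) [1.300e-01 4.000e-02 8.422e+01] shift after turn(tool,mm) [-563.7 -115.8    0. ] shift w/o turn [  58.5 -572.5   -0.7]
```

carry_out(rows=[{"ax":0,"ay":0,"az":0,"tx":0,"ty":0,"tz":-0.03,"claw":1},{"ax":0,"ay":0,"az":0,"tx":0,"ty":0,"tz":-0.05,"claw":1},{"ax":0,"ay":0,"az":0,"tx":0,"ty":0,"tz":-0.05,"claw":1},{"ax":0,"ay":0,"az":0,"tx":0,"ty":0,"tz":-0.05,"claw":1},{"ax":0,"ay":0,"az":0,"tx":0,"ty":0,"tz":-0.05,"claw":1},{"ax":-2.42,"ay":-2.2,"az":8.21,"tx":0,"ty":0,"tz":0,"claw":1},{"ax":-2.42,"ay":-2.2,"az":8.21,"tx":0,"ty":0,"tz":0,"claw":1},{"ax":-2.42,"ay":-2.2,"az":8.21,"tx":0,"ty":0,"tz":0,"claw":1},{"ax":-2.42,"ay":-2.2,"az":8.21,"tx":0,"ty":0,"tz":0,"claw":1},{"ax":-2.42,"ay":-2.2,"az":8.21,"tx":0,"ty":0,"tz":0,"claw":1},{"ax":-2.42,"ay":-2.2,"az":8.21,"tx":0,"ty":0,"tz":0,"claw":1},{"ax":-2.42,"ay":-2.2,"az":8.21,"tx":0,"ty":0,"tz":0,"claw":1},{"ax":-2.42,"ay":-2.2,"az":8.21,"tx":0,"ty":0,"tz":0,"claw":1},{"ax":-2.42,"ay":-2.2,"az":8.21,"tx":0,"ty":0,"tz":0,"claw":1},{"ax":-2.42,"ay":-2.2,"az":8.21,"tx":0,"ty":0,"tz":0,"claw":1},{"ax":0,"ay":0,"az":0,"tx":0,"ty":0,"tz":0,"claw":1}])

```text
clock: 6.18
tcp_pos: [0.6327, 0.29, 0.2791]
tcp_rot: [0.719, 0.645, 0.171, 0.192]
contact_force: [-0.0, 0.0, -3.8]
width: 0.653
gripper_force: 39.6
```

Run:
```python
from h import *
g=O+BR@[.003,-.018,.18]; delta(g,TB)
s=robot.get_state();print(s["q"].round(2))
c=robot.read_camera("scene");print(robot.boxes_of("scene","short_bar_a")[:3])
```

```text
turn(tool,deg) [-0.16  0.04  0.18] shift after turn(tool,mm) [-563.8 -142.8   -5.4] shift w/o turn [-563.4 -144.5   -4.7]
[ 0.51 -0.08  1.65 -0.32  1.16  0.68]
[{'position': [381.6, 199.5], 'confidence': 0.78}, {'position': [333.4, 237.5], 'confidence': 0.67}]
```

carry_out(rows=[{"ax":0,"ay":0,"az":0,"tx":-0.04,"ty":-0.01,"tz":0,"claw":1},{"ax":0,"ay":0,"az":0,"tx":-0.04,"ty":-0.01,"tz":0,"claw":1},{"ax":0,"ay":0,"az":0,"tx":-0.04,"ty":-0.01,"tz":0,"claw":1},{"ax":0,"ay":0,"az":0,"tx":-0.04,"ty":-0.01,"tz":0,"claw":1},{"ax":0,"ay":0,"az":0,"tx":-0.04,"ty":-0.01,"tz":0,"claw":1},{"ax":0,"ay":0,"az":0,"tx":-0.04,"ty":-0.01,"tz":0,"claw":1},{"ax":0,"ay":0,"az":0,"tx":-0.04,"ty":-0.01,"tz":0,"claw":1},{"ax":0,"ay":0,"az":0,"tx":-0.04,"ty":-0.01,"tz":0,"claw":1},{"ax":0,"ay":0,"az":0,"tx":-0.04,"ty":-0.01,"tz":-0.003,"claw":1},{"ax":0,"ay":0,"az":0,"tx":-0.04,"ty":-0.01,"tz":-0.002,"claw":1},{"ax":0,"ay":0,"az":0,"tx":-0.04,"ty":-0.01,"tz":0,"claw":1},{"ax":0,"ay":0,"az":0,"tx":-0.04,"ty":-0.01,"tz":0,"claw":1},{"ax":0,"ay":0,"az":0,"tx":-0.04,"ty":-0.012,"tz":0,"claw":1},{"ax":0,"ay":0,"az":0,"tx":-0.044,"ty":-0.012,"tz":0,"claw":1},{"ax":0,"ay":0,"az":0,"tx":0,"ty":0,"tz":0,"claw":1},{"ax":0,"ay":0,"az":0,"tx":0,"ty":0,"tz":0,"claw":1}])

```text
clock: 8.28
tcp_pos: [0.4442, -0.2571, 0.2132]
tcp_rot: [0.72, 0.645, 0.171, 0.193]
contact_force: [0.3, -0.5, -3.7]
width: 0.645
gripper_force: 39.6
```

```bash
cat >> h.py <<'E'
def inbed(nm):
    c=robot.read_camera(nm); l=(cloud(c)-O)@BR*1000; return c,l
E
python3 - <<'E'
from h import *
delta(O+BR@[.003,-.018,.039],TB)
s=robot.get_state();print(s["q"].round(2),(BR.T@(s["tcp_pos"]-O)).round(4))
for nm in ("side","scene"):
    c,l=inbed(nm)
    hsv=cv2.cvtColor(c["img"],cv2.COLOR_BGR2HSV)
    m=(hsv[...,0]>15)&(hsv[...,0]<35)&(hsv[...,1]>60)&(abs(l[...,0])<60)&(l[...,1]>-110)&(l[...,1]<80)&(l[...,2]>90)&(c["z_map"]>0)
    q=l[m]; print(nm,len(q),np.percentile(q,[1,5,50,95,99],axis=0).round(1))
    if nm=="side": cv2.imwrite("pics/e.png",cv2.resize(c["img"][150:350,300:560],None,fx=3,fy=3))
E
```

```text
turn(tool,deg) [-0.08  0.07  0.14] shift after turn(tool,mm) [  0.9  -0.6 141.6] shift w/o turn [  1.1  -0.4 141.6]
[-0.73 -0.52  2.1   0.32  1.14 -0.69] [ 0.0036 -0.0189  0.1806]
side 1425 [[-25.7 -85.9 149.3]
 [-20.9 -85.  158.4]
 [  4.9 -54.2 189.2]
 [ 31.8  -9.  229.6]
 [ 38.7  -1.8 332.8]]
scene 1189 [[-14.  -83.  143.3]
 [  5.3 -78.5 145.4]
 [ 32.1 -21.6 167.1]
 [ 35.5  38.8 188.6]
 [ 36.8  44.  189. ]]
```

View pics/e.png

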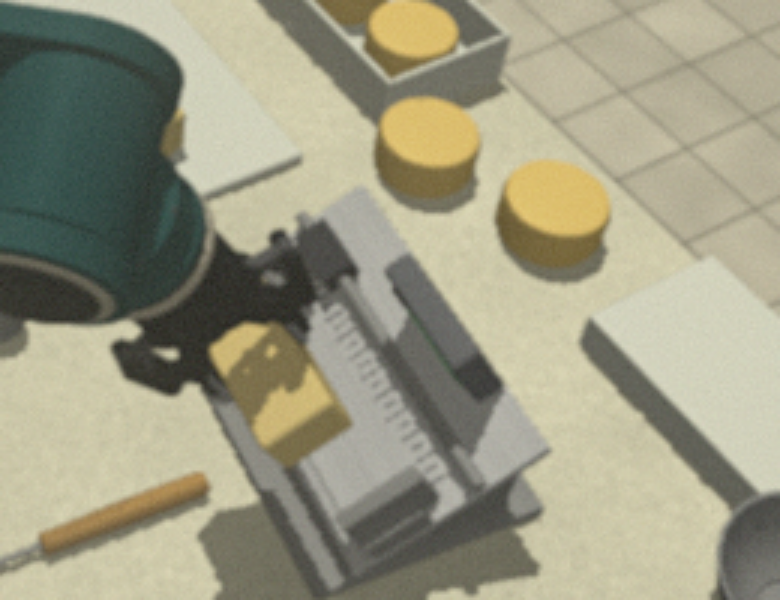

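The side picture shows the bar held lengthwise over the bed at crop (280,395), clear of the anvil at (390,515). Its measured y range is about -85 to 45 mm, with the underside about 144 mm above the bed. Lowering it.

carry_out(rows=[{"ax":0,"ay":0,"az":0,"tx":0.002,"ty":0,"tz":0.03,"claw":1},{"ax":0,"ay":0,"az":0,"tx":0,"ty":0,"tz":0.03,"claw":1},{"ax":0,"ay":0,"az":0,"tx":0,"ty":0,"tz":0.03,"claw":1},{"ax":0,"ay":0,"az":0,"tx":0,"ty":0,"tz":0.02,"claw":1},{"ax":0,"ay":0,"az":0,"tx":0,"ty":0,"tz":0.015,"claw":1},{"ax":0,"ay":0,"az":0,"tx":0,"ty":0,"tz":0.01,"claw":1},{"ax":0,"ay":0,"az":0,"tx":0,"ty":0,"tz":0.003,"claw":1},{"ax":0,"ay":0,"az":0,"tx":0,"ty":0,"tz":0,"claw":1},{"ax":0,"ay":0,"az":0,"tx":0,"ty":0,"tz":0,"claw":1}])

```text
clock: 9.5
tcp_pos: [0.5128, -0.2629, 0.0938]
tcp_rot: [0.72, 0.644, 0.171, 0.193]
contact_force: [-0.2, -0.4, -4.4]
width: 0.647
gripper_force: 39.5
```

carry_out(rows=[{"ax":0,"ay":0,"az":0,"tx":0,"ty":0,"tz":0.001,"claw":1},{"ax":0,"ay":0,"az":0,"tx":0,"ty":0,"tz":0.001,"claw":1},{"ax":0,"ay":0,"az":0,"tx":0,"ty":0,"tz":0,"claw":1}])

```text
clock: 9.88
tcp_pos: [0.5138, -0.2629, 0.0914]
tcp_rot: [0.72, 0.644, 0.171, 0.193]
contact_force: [-0.6, 1.0, -4.6]
width: 0.647
gripper_force: 39.5
```

Run:
```python
from h import *
s=robot.get_state();print((BR.T@(s["tcp_pos"]-O)).round(4),(BR.T@s["contact_force"]).round(1))
for nm in ("side","scene"):
    c,l=inbed(nm)
    hsv=cv2.cvtColor(c["img"],cv2.COLOR_BGR2HSV)
    m=(hsv[...,0]>15)&(hsv[...,0]<35)&(hsv[...,1]>60)&(abs(l[...,0])<60)&(l[...,1]>-110)&(l[...,1]<80)&(l[...,2]>-30)&(l[...,2]<70)&(c["z_map"]>0)
    q=l[m]; print(nm,len(q),np.percentile(q,[1,5,50,95,99],axis=0).round(1).tolist())
```

```text
[ 0.0031 -0.0169  0.0403] [-2.9  0.9 -3.6]
side 928 [[-29.3, -82.8, 13.1], [-21.6, -81.7, 38.7], [3.8, -48.5, 48.9], [30.4, -9.2, 52.0], [32.4, -3.5, 53.8]]
scene 310 [[-23.0, -89.0, 3.4], [-16.0, -82.3, 9.0], [16.5, 2.5, 47.2], [33.6, 44.4, 49.0], [35.1, 46.3, 49.5]]
```

carry_out(rows=[{"ax":0,"ay":0,"az":0,"tx":0,"ty":0,"tz":0.001,"claw":1},{"ax":0,"ay":0,"az":0,"tx":0,"ty":0,"tz":0,"claw":1}])

```text
clock: 10.22
tcp_pos: [0.5143, -0.2629, 0.0905]
tcp_rot: [0.72, 0.644, 0.171, 0.193]
contact_force: [-1.0, -1.0, -3.8]
width: 0.646
gripper_force: 39.5
```

carry_out(rows=[{"ax":0,"ay":0,"az":0,"tx":0,"ty":0,"tz":0.001,"claw":1},{"ax":0,"ay":0,"az":0,"tx":0,"ty":0,"tz":0,"claw":1}])

```text
clock: 10.48
tcp_pos: [0.5147, -0.263, 0.09]
tcp_rot: [0.72, 0.644, 0.171, 0.193]
contact_force: [-8.2, 4.0, 2.5]
width: 0.645
gripper_force: 40.9
```

The bar touches the bed. Releasing it now and backing off.

carry_out(rows=[{"ax":0,"ay":0,"az":0,"tx":0,"ty":0,"tz":0,"claw":0},{"ax":0,"ay":0,"az":0,"tx":0,"ty":0,"tz":0,"claw":0},{"ax":0,"ay":0,"az":0,"tx":0,"ty":0,"tz":0,"claw":0},{"ax":0,"ay":0,"az":0,"tx":0,"ty":0,"tz":0,"claw":0},{"ax":0,"ay":0,"az":0,"tx":0,"ty":0,"tz":-0.01,"claw":0},{"ax":0,"ay":0,"az":0,"tx":0,"ty":0,"tz":-0.03,"claw":0},{"ax":0,"ay":0,"az":0,"tx":0,"ty":0,"tz":-0.05,"claw":0},{"ax":0,"ay":0,"az":0,"tx":0,"ty":0,"tz":-0.05,"claw":0},{"ax":0,"ay":0,"az":0,"tx":0,"ty":0,"tz":0,"claw":0},{"ax":0,"ay":0,"az":0,"tx":0,"ty":0,"tz":0,"claw":0}])

```text
clock: 11.72
tcp_pos: [0.4452, -0.255, 0.2112]
tcp_rot: [0.72, 0.644, 0.171, 0.193]
contact_force: [-0.4, -0.5, -0.1]
width: 1.001
gripper_force: 0.0
```

Run:
```python
from h import *
for nm in ("side","scene","wrist"):
    c,l=inbed(nm)
    hsv=cv2.cvtColor(c["img"],cv2.COLOR_BGR2HSV)
    m=(hsv[...,0]>15)&(hsv[...,0]<35)&(hsv[...,1]>60)&(abs(l[...,0])<60)&(l[...,1]>-110)&(l[...,1]<80)&(l[...,2]>38)&(l[...,2]<60)&(c["z_map"]>0)
    q=l[m]; 
    if len(q)<10: print(nm,"none"); continue
    print(nm,len(q),np.percentile(q,[1,5,50,95,99],axis=0).round(1).tolist(),cv2.minAreaRect(q[:,:2].astype(np.float32)))
    k=(l[...,2]>55)&(l[...,2]<110)&(abs(l[...,0]-3)<25)&(l[...,1]>90)&(l[...,1]<150)&(c["z_map"]>0)
    if k.sum()>10: print("post",np.percentile(l[k],[2,50,98],axis=0).round(1).tolist())
    if nm=="wrist": cv2.imwrite("pics/f.png",c["img"])
delta(O+BR@[.003,.12,.185],TB)
```

```text
side 1362 [[-26.1, -82.6, 40.0], [-23.7, -79.6, 43.5], [1.7, -24.2, 47.4], [26.9, 38.1, 50.5], [28.8, 43.9, 52.0]] ((0.81585693359375, -20.74559783935547), (134.67755126953125, 57.2040901184082), 89.75592803955078)
scene 211 [[-23.7, -82.7, 39.3], [-20.8, -79.7, 41.7], [-3.5, -13.9, 46.4], [28.6, 43.7, 47.5], [31.0, 45.8, 47.7]] ((2.4845199584960938, -21.30962371826172), (57.78861999511719, 134.8343505859375), 0.28625813126564026)
post [[-0.6, 109.7, 56.6], [10.6, 120.0, 79.5], [16.1, 130.5, 100.7]]
wrist 11621 [[-28.2, -79.5, 44.1], [-25.8, -72.9, 45.8], [-1.3, -9.8, 47.3], [23.3, 42.3, 48.4], [25.6, 46.9, 48.9]] ((-1.4382686614990234, -17.155433654785156), (55.809139251708984, 129.3509063720703), 0.12443283945322037)
post [[-5.3, 110.1, 55.2], [0.4, 110.9, 59.0], [6.1, 112.1, 66.6]]
turn(tool,deg) [-0.19  0.    0.07] shift after turn(tool,mm) [136.5   0.3  -7.8] shift w/o turn [136.5   0.4  -7.8]
```

View pics/f.png

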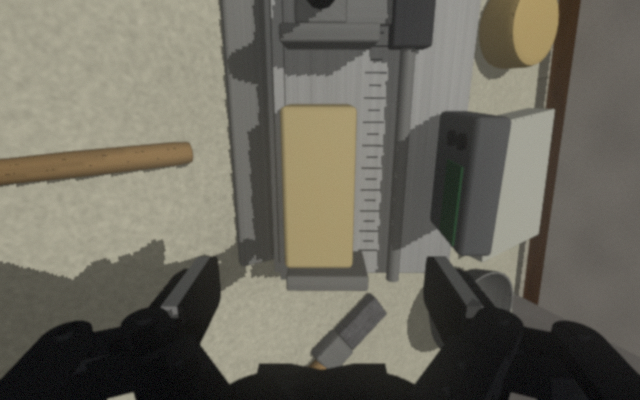

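The wrist picture shows the bar flat at (319,186), parallel to the jaws. Its lower end is a few mm from the anvil at (327,275), and the moving jaw with its post is at the top (320,0). Next is the post at bed y≈120, x≈2, gripped across x with only 20 N so the grip slips before it can crush the bar.

carry_out(rows=[{"ax":0,"ay":0,"az":0,"tx":0.045,"ty":0,"tz":0,"claw":0},{"ax":0,"ay":0,"az":0,"tx":0.045,"ty":0,"tz":0,"claw":0},{"ax":0,"ay":0,"az":0,"tx":0.0465,"ty":0,"tz":0,"claw":0},{"ax":0,"ay":0,"az":0,"tx":0,"ty":0,"tz":0.03,"claw":0},{"ax":0,"ay":0,"az":0,"tx":0,"ty":0,"tz":0.03,"claw":0},{"ax":0,"ay":0,"az":0,"tx":0,"ty":0,"tz":0.025,"claw":0},{"ax":0,"ay":0,"az":0,"tx":0,"ty":0,"tz":0.01,"claw":0},{"ax":0,"ay":0,"az":0,"tx":0,"ty":0,"tz":0,"claw":0},{"ax":0,"ay":0,"az":0,"tx":0,"ty":0,"tz":0,"claw":0}], squeeze=20)

```text
clock: 13.0
tcp_pos: [0.5077, -0.1249, 0.1294]
tcp_rot: [0.72, 0.644, 0.172, 0.193]
contact_force: [-0.4, -0.0, 0.5]
width: 0.997
gripper_force: 0.0
```

carry_out(rows=[{"ax":0,"ay":0,"az":0,"tx":0,"ty":0,"tz":0,"claw":1},{"ax":0,"ay":0,"az":0,"tx":0,"ty":0,"tz":0,"claw":1},{"ax":0,"ay":0,"az":0,"tx":0,"ty":0,"tz":0,"claw":1},{"ax":0,"ay":0,"az":0,"tx":0,"ty":0,"tz":0,"claw":1},{"ax":0,"ay":0,"az":0,"tx":0,"ty":0,"tz":0,"claw":1},{"ax":0,"ay":0,"az":0,"tx":0,"ty":0,"tz":0,"claw":1},{"ax":0,"ay":0,"az":0,"tx":0,"ty":0,"tz":0,"claw":1}], squeeze=20)

```text
clock: 13.88
tcp_pos: [0.5064, -0.1246, 0.1275]
tcp_rot: [0.72, 0.645, 0.17, 0.191]
contact_force: [-21.4, 1.1, 5.4]
width: 0.248
gripper_force: 20.9
```

```bash
cat > st.py <<'E'
from h import *
s=robot.get_state();print((BR.T@(s["tcp_pos"]-O)).round(4),(BR.T@s["contact_force"]).round(1),s["torque"].round(2),s["width"],s["gripper_force"],s["q"].round(2))
E
python3 st.py
```

```text
[0.0014 0.1197 0.0829] [-15.8  -1.3  15.3] [ 0.16  2.6  -0.  ] 0.24806192145564043 20.868812799453735 [-0.35 -0.48  2.21  0.15  0.91 -0.3 ]
```

carry_out(rows=[{"ax":0,"ay":0,"az":0,"tx":0,"ty":-0.0015,"tz":-0.001,"claw":1},{"ax":0,"ay":0,"az":0,"tx":-0.003,"ty":0,"tz":0,"claw":1},{"ax":0,"ay":0,"az":0,"tx":-0.003,"ty":0,"tz":0,"claw":1},{"ax":0,"ay":0,"az":0,"tx":-0.003,"ty":0,"tz":0,"claw":1},{"ax":0,"ay":0,"az":0,"tx":-0.003,"ty":0,"tz":0,"claw":1}])

```text
clock: 14.5
tcp_pos: [0.5046, -0.1362, 0.1278]
tcp_rot: [0.72, 0.644, 0.172, 0.192]
contact_force: [13.7, 1.7, -11.3]
width: 0.251
gripper_force: 22.1
```

```bash
python3 st.py
```

```text
[0.0011 0.1079 0.0834] [  5.9   3.2 -16.5] [ 0.32 -0.63  0.2 ] 0.2513490522196444 22.05392450094223 [-0.38 -0.48  2.21  0.17  0.91 -0.34]
```

carry_out(rows=[{"ax":0,"ay":0,"az":0,"tx":-0.003,"ty":0.0004,"tz":0.0005,"claw":1},{"ax":0,"ay":0,"az":0,"tx":-0.003,"ty":0,"tz":0,"claw":1},{"ax":0,"ay":0,"az":0,"tx":-0.003,"ty":0,"tz":0,"claw":1},{"ax":0,"ay":0,"az":0,"tx":-0.003,"ty":0,"tz":0,"claw":1},{"ax":0,"ay":0,"az":0,"tx":-0.003,"ty":0,"tz":0,"claw":1},{"ax":0,"ay":0,"az":0,"tx":-0.003,"ty":0,"tz":0,"claw":1},{"ax":0,"ay":0,"az":0,"tx":-0.003,"ty":0,"tz":0,"claw":1},{"ax":0,"ay":0,"az":0,"tx":-0.003,"ty":0,"tz":0,"claw":1},{"ax":0,"ay":0,"az":0,"tx":-0.002,"ty":0,"tz":0,"claw":1},{"ax":0,"ay":0,"az":0,"tx":-0.001,"ty":0,"tz":0,"claw":1}])

```text
clock: 15.75
tcp_pos: [0.5016, -0.1631, 0.1278]
tcp_rot: [0.72, 0.645, 0.171, 0.192]
contact_force: [-6.0, 4.4, -0.6]
width: 0.25
gripper_force: 23.7
```

```bash
cat >> st.py <<'E'
for nm in ("side","scene"):
    c,l=inbed(nm)
    hsv=cv2.cvtColor(c["img"],cv2.COLOR_BGR2HSV)
    m=(hsv[...,0]>15)&(hsv[...,0]<35)&(hsv[...,1]>60)&(abs(l[...,0])<60)&(l[...,1]>-110)&(l[...,1]<80)&(l[...,2]>38)&(l[...,2]<60)&(c["z_map"]>0)
    q=l[m]; print(nm,len(q),np.percentile(q[:,1],[1,5,95,99]).round(1) if len(q) else "")
E
python3 st.py
```

```text
[0.0012 0.0808 0.0833] [-5.9  3.7  2.7] [0.49 1.   0.22] 0.25024311707969643 23.684046864509583 [-0.45 -0.46  2.2   0.21  0.91 -0.42]
side 1379 [-82.6 -80.   39.4  46.3]
scene 215 [-81.9 -79.3  43.9  46. ]
```

Smooth so far: 3.7 N of push, and the bar has not moved. Now 0.5 mm per row.

carry_out(rows=[{"ax":0,"ay":0,"az":0,"tx":-0.0005,"ty":0,"tz":0,"claw":1},{"ax":0,"ay":0,"az":0,"tx":-0.0005,"ty":0,"tz":0,"claw":1},{"ax":0,"ay":0,"az":0,"tx":-0.0005,"ty":0,"tz":0,"claw":1},{"ax":0,"ay":0,"az":0,"tx":-0.0005,"ty":0,"tz":0,"claw":1},{"ax":0,"ay":0,"az":0,"tx":-0.0005,"ty":0,"tz":0,"claw":1},{"ax":0,"ay":0,"az":0,"tx":-0.0005,"ty":0,"tz":0,"claw":1},{"ax":0,"ay":0,"az":0,"tx":-0.0005,"ty":0,"tz":0,"claw":1},{"ax":0,"ay":0,"az":0,"tx":-0.0005,"ty":0,"tz":0,"claw":1}])

```text
clock: 16.85
tcp_pos: [0.5012, -0.1667, 0.1278]
tcp_rot: [0.72, 0.645, 0.171, 0.192]
contact_force: [-5.1, 8.1, -0.8]
width: 0.249
gripper_force: 23.8
```

```bash
python3 st.py
```

```text
[0.0012 0.0773 0.0834] [-5.6  7.5  2.3] [1.1  0.89 0.56] 0.24888080922756461 23.820652663707733 [-0.46 -0.45  2.2   0.21  0.92 -0.44]
side 1380 [-83.  -80.2  38.9  45.8]
scene 216 [-83.3 -80.5  41.7  44. ]
```

carry_out(rows=[{"ax":0,"ay":0,"az":0,"tx":-0.0005,"ty":0,"tz":0,"claw":1},{"ax":0,"ay":0,"az":0,"tx":-0.0005,"ty":0,"tz":0,"claw":1},{"ax":0,"ay":0,"az":0,"tx":-0.0005,"ty":0,"tz":0,"claw":1},{"ax":0,"ay":0,"az":0,"tx":-0.0005,"ty":0,"tz":0,"claw":1}])

```text
clock: 17.45
tcp_pos: [0.501, -0.1687, 0.1278]
tcp_rot: [0.72, 0.645, 0.171, 0.192]
contact_force: [-4.8, 7.4, -0.1]
width: 0.254
gripper_force: 23.8
```

carry_out(rows=[{"ax":0,"ay":0,"az":0,"tx":-0.0005,"ty":0,"tz":0,"claw":1},{"ax":0,"ay":0,"az":0,"tx":-0.0005,"ty":0,"tz":0,"claw":1}])

```text
clock: 17.7
tcp_pos: [0.5009, -0.1696, 0.1278]
tcp_rot: [0.72, 0.645, 0.171, 0.192]
contact_force: [-5.0, 7.5, -0.8]
width: 0.246
gripper_force: 23.9
```

```bash
python3 st.py
```

```text
[0.0012 0.0743 0.0834] [-5.4  6.9  2.2] [1.09 0.93 0.5 ] 0.2459482933730971 23.861409723758698 [-0.46 -0.45  2.19  0.22  0.92 -0.44]
side 1372 [-85.4 -81.5  36.2  43.5]
scene 211 [-89.1 -83.8  37.1  39.4]
```

carry_out(rows=[{"ax":0,"ay":0,"az":0,"tx":-0.0005,"ty":0,"tz":0,"claw":1},{"ax":0,"ay":0,"az":0,"tx":-0.0005,"ty":0,"tz":0,"claw":1}])

```text
clock: 18.05
tcp_pos: [0.5008, -0.1706, 0.1278]
tcp_rot: [0.72, 0.645, 0.171, 0.192]
contact_force: [-5.5, 8.2, -1.0]
width: 0.251
gripper_force: 23.9
```

carry_out(rows=[{"ax":0,"ay":0,"az":0,"tx":-0.0005,"ty":0,"tz":0,"claw":1},{"ax":0,"ay":0,"az":0,"tx":0,"ty":0,"tz":0,"claw":1}])

```text
clock: 18.3
tcp_pos: [0.5007, -0.1712, 0.1278]
tcp_rot: [0.72, 0.645, 0.171, 0.192]
contact_force: [-5.1, 7.0, -0.7]
width: 0.251
gripper_force: 23.9
```

carry_out(rows=[{"ax":0,"ay":0,"az":0,"tx":-0.0005,"ty":0,"tz":0,"claw":1},{"ax":0,"ay":0,"az":0,"tx":0,"ty":0,"tz":0,"claw":1}])

```text
clock: 18.55
tcp_pos: [0.5007, -0.1713, 0.1278]
tcp_rot: [0.72, 0.645, 0.172, 0.191]
contact_force: [-4.5, 12.0, 0.6]
width: 0.251
gripper_force: 24.0
```

The push jumped from 7 to 12 N while the jaw stopped moving, so the bar has met the anvil. A little more for firmness, still far below 40 N.

carry_out(rows=[{"ax":0,"ay":0,"az":0,"tx":-0.0005,"ty":0,"tz":0,"claw":1},{"ax":0,"ay":0,"az":0,"tx":0,"ty":0,"tz":0,"claw":1}])

```text
clock: 18.8
tcp_pos: [0.5007, -0.1714, 0.1277]
tcp_rot: [0.72, 0.645, 0.172, 0.191]
contact_force: [-4.5, 17.5, 0.6]
width: 0.246
gripper_force: 24.1
```

```bash
python3 st.py
```

```text
[0.0011 0.0726 0.0833] [-5.3 16.8  3.7] [2.21 0.78 1.14] 0.24585516329449877 24.116345643997192 [-0.47 -0.45  2.19  0.22  0.92 -0.45]
side 1365 [-86.3 -82.1  35.   41.2]
scene 218 [-89.  -85.8  36.9  39.2]
```

carry_out(rows=[{"ax":0,"ay":0,"az":0,"tx":0,"ty":0,"tz":0,"claw":0},{"ax":0,"ay":0,"az":0,"tx":0,"ty":0,"tz":0,"claw":0},{"ax":0,"ay":0,"az":0,"tx":0,"ty":0,"tz":0,"claw":0},{"ax":0,"ay":0,"az":0,"tx":0,"ty":0,"tz":0,"claw":0},{"ax":0,"ay":0,"az":0,"tx":0,"ty":0,"tz":-0.02,"claw":0},{"ax":0,"ay":0,"az":0,"tx":0,"ty":0,"tz":-0.03,"claw":0},{"ax":0,"ay":0,"az":0,"tx":0,"ty":0,"tz":-0.05,"claw":0},{"ax":0,"ay":0,"az":0,"tx":0,"ty":0,"tz":0,"claw":0},{"ax":0,"ay":0,"az":0,"tx":0,"ty":0,"tz":0,"claw":0}])

```text
clock: 20.02
tcp_pos: [0.4515, -0.1672, 0.2149]
tcp_rot: [0.72, 0.644, 0.171, 0.193]
contact_force: [0.3, -0.1, 0.2]
width: 1.002
gripper_force: 0.0
```

Run:
```python
from h import *
exec(open("st.py").read())
c,l=inbed("wrist"); hsv=cv2.cvtColor(c["img"],cv2.COLOR_BGR2HSV)
m=(hsv[...,0]>15)&(hsv[...,0]<35)&(hsv[...,1]>60)&(abs(l[...,0])<60)&(abs(l[...,1])<110)&(l[...,2]>38)&(l[...,2]<60)&(c["z_map"]>0)
print(cv2.minAreaRect(l[m][:,:2].astype(np.float32)),np.median(l[m][:,2])); cv2.imwrite("pics/g.png",c["img"])
for nm in("scene","side"):
    c,l=inbed(nm); k=(l[...,2]>60)&(l[...,2]<110)&(abs(l[...,0]-3)<20)&(l[...,1]>40)&(l[...,1]<110)&(c["z_map"]>0); print(nm,"post y",np.percentile(l[k][:,1],[2,98]))
```

```text
[0.002  0.0712 0.1834] [ 0.4 -0.1 -0. ] [0.04 0.27 0.02] 1.0015749836585328 0.0 [-0.52 -0.64  2.17  0.22  1.13 -0.45]
side 1360 [-86.2 -81.9  35.2  41.8]
scene 224 [-88.9 -85.7  37.1  39.3]
((-1.6140632629394531, -22.840621948242188), (56.263824462890625, 133.1507568359375), 0.31914129853248596) 47.382150653148116
scene post y [62.83859915 83.77203206]
side post y [62.27972335 82.64514988]
```

View pics/g.png

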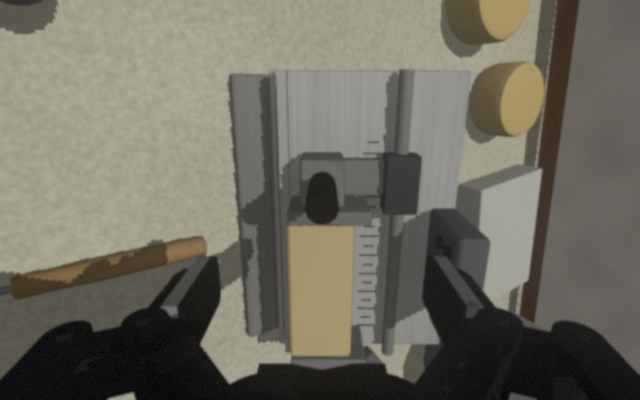

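The wrist picture shows the bar at (320,290) shut between the jaw plate at (330,212) and the anvil at (325,360), with no visible gap at either end. The post is at y≈73, so the gap is about 130 mm.

```bash
python3 -c "
from plant import robot
print(robot.hand_in())"
```

```text
the job is handed in; nothing more can be done
None
```

The long bar lies flat on the gauge bed, held end to end between both jaws with a gap of about 130 mm; the last push on the jaw's post was about 17 N, the gripper is clear, and the job is handed in (no verdict was returned).

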